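# Turn down the wire-brush grinder

## Robot

A 6-joint arm with a two-finger parallel gripper is mounted at the origin on the work surface. World frame = base frame: x ahead of the robot, y to its left, z up, the work surface at z = 0. Lengths are in mm, angles in rad, forces in N, time in s.
With the tool pointing down it reaches from about 350 to 775 mm from the base axis. Payload 7.3 kg.
Tool frame: the origin (TCP) lies midway between the tips of the shut fingers; the grasp point (between the pads) lies 19 mm behind it; x points along the fingers, y is the direction in which the jaws open and shut, and the axes are right-handed (so a half turn about x gives the same grasp; the last joint's range is limited). The gripper opens to 92 mm and grips with 3 to 60 N. Pads are 19 mm wide; open, the fingers measure 130 mm over their backs; the gripper's body (75 mm by 190 mm) begins 47 mm behind the grasp point.
Start: joints at [-1.42, 0.342, 1.524, -0, 1.275, -0.146], TCP at [153.565, -502.059, 226.741] pointing down, gripper open.
Joint ranges: [-2.53, 2.53], [-0.77, 2.02], [0.04, 2.7], [-1, 4.14], [0.28, 2.66], [-3.11, 3.11]. Speed limits (rad/s): [2.57, 2.57, 3.14, 3.14, 3.14, 3.14].

## Interface

Orientations are given as [roll, pitch, yaw] about the fixed x, y, z axes, in that order (R = Rz(yaw) Ry(pitch) Rx(roll)).
In Python, from plant import get_obs, capture, close_job gives the robot as it stands. The module is installed in compiled form; this text tells all that it offers.
- The arm moves only by the tool send_rows, never from a script. Its argument "moves" is a list of rows, each a list of 4 numbers: the shift along the tool's x, y, z in mm, then the turn about the tool's x in degrees. In form: [[tx, ty, tz, yaw], ...]. A call has 1 to 8 rows; each row shifts and turns the commanded pose from where the row before left it, along the tool's axes as they then stand; what a row does not reach is not made up. A row lasts 1/8 s, in which the tool goes at most 62.5 mm and 10.7 degrees, less where a joint would pass 70% of its speed; a pose out of reach is approached as far as the arm can. A call with a gripper value outside its range is refused whole. "hand" is the opening, from 0 (shut) to 1 (fully open), set as the call begins (left out, the last holds). The fingers move at their own pace and stop on an object; the grip force is fixed at half the most. Time passes only in rows, so rows that do not move let the fingers close. It gives the time, the measured TCP pose, the force and the opening at its end, in the units of the state.
- get_obs(): the state, without advancing time (a new reading comes with each control period).
- capture(name): name is "side" or "top"; returns a dict with "image" (480x640x3 uint8, red, green, blue), "K" (3x3 intrinsics, pixels), "position" and "attitude" of the camera in the world. Camera axes: x right, y down, z forward; pixel columns grow to the right and rows downward; lengths in mm; the calibration is good to about 2 mm. A picture is of the moment at which its call begins. There is no depth.
- close_job(): hands the job in, once; it reports no verdict.
The state is a dict: "time": time; "joint_positions": joint angles; "dq": joint speeds; "tau": joint torques, N m; "tool_pos": TCP position; "tcp_rot": TCP orientation; "contact_force": force on the tool from outside, world axes, zero at the start; "moment": the same for the moment, N m; "grip_width": finger opening in mm.
Only numpy, scipy, OpenCV 4.12 (cv2) and the standard library are available. Lean on these libraries where they do the work, as an engineer would, in place of code of your own. Each camera call takes 0.05 s, during which the arm holds its last target. There are 200 camera calls.

## Task

Two cordless angle grinders are strapped in cradles on the bench. On the one fitted with the wire cup brush, turn the speed down to its lowest: roll the black thumbwheel on top of its handle forwards, towards the gear head, until it stops. Leave the speed wheel of the grinder with the cutting disc as it is set.

Things in the scene. Friction and masses are not known exactly. Their poses are not given: they have to be found in the camera images.
- brush_top (a point): Top of the thumbwheel of the fixed grinder with wire cup brush (75 mm), 137 mm above the bench; the grinder's highest point. x: level to the gear head, z up, y along the axle 20 mm below. Black knurled wheel, 40 mm across, 14 wide, 9 mm out of a flat housing 74 x 44 mm, so not to be gripped: press lightly (2-15 N) on top, drag along x; it turns by friction, 20 mm a rad, maybe several strokes.
- brush_wheel (a joint): Angle of that thumbwheel, rad: 0 fastest, 1.8 slowest, at its stop; grows as its top moves to the gear head. Starts at 0.1 to 0.9, turns easily (1 N at the rim) and stays where left. One rib is white: at 0 it is 0.9 rad to the battery side of the top, at 0.9 on top, at 1.8 it is 0.9 rad to the gear head side, at the front end of the slot.
- disc_top (a point): The same point, axes and sizes on the other fixed grinder, of the same make but with a thin flat cutting disc, 115 mm across, and a half-round guard. One grinder lies left and one right on the bench, either way; each is 330 mm long, grey, in a plywood cradle, gear head away from the robot within 25 degrees (spindle 175 mm ahead of this point, black battery end 127 mm behind).
- disc_mark (a point): The white rib on the rim of the cutting-disc grinder's thumbwheel; it moves with that wheel, on a circle of 20 mm radius.

How it is judged (in metres and radians):
At the end, for the whole second after the job is handed in: The thumbwheel of the grinder with the wire cup brush stands within 0.2 rad (11 degrees) of its stop at 1.8 rad, and the cutting-disc grinder's wheel is where it started (its white rib moved less than 4 mm) (value of joint brush_wheel above 1.6 rad and distance of disc_mark from where it was at the start of the episode below 0.004 m); the robot touches nothing.
It fails at once if the speed wheel of the cutting-disc grinder is turned (its white rib moves more than 4 mm) (distance of disc_mark from where it was at the start of the episode above 0.004 m).
It also fails if it takes over 32 s, if anything falls off the work surface, if the arm or the gripper's body presses on something with over 40 N, if the wrist force passes 120 N, or if a joint passes its speed limit or range.

## Working session

There is one attempt and no reset: what is moved stays moved. The work goes in short steps, Python scripts to look and compute and a tool call to move; the robot and the scene stay as the last step left them, time stands still between calls to the robot, and variables do not carry over. Pictures are saved under pics/ and viewed, about 8 in all and at most 12, crops included, and the job is handed in when it is done.

Besides the shell and the picture viewer there is one more tool, called after "Call:" in YAML: its name, and indented under it one key for each argument. send_rows: Moves the arm, as the interface text tells. Its arguments: {"type":"object","properties":{"moves":{"type":"array","items":{"type":"array","items":{"type":"number"}}},"hand":{"type":"number"}},"required":["moves"]}

```bash
mkdir -p pics
python3 - <<'E'
from plant import get_obs,capture
import cv2,numpy as np
o=get_obs();print(o)
for n in("top","side"):
    c=capture(n);cv2.imwrite(f"pics/{n}0.png",c["image"][:,:,::-1]);print(n,c["K"],c["position"],c["attitude"])
E
```

```text
{'time': 0.0, 'joint_positions': array([-1.41999964e+00,  3.42719316e-01,  1.52505168e+00, -1.46900990e-05,
        1.27538506e+00, -1.45985021e-01]), 'dq': array([ 3.14178334e-05,  1.65626696e-03, -9.15111223e-04,  4.60344432e-06,
        1.28145698e-03,  5.22841380e-04]), 'tau': array([ 4.13088837e-04, -4.31246674e+01, -2.44222641e+01,  7.17507885e-02,
        5.59083035e-02, -1.30196536e-04]), 'tool_pos': array([ 153.49384836, -501.62098794,  226.03463237]), 'tcp_rot': array([-1.7077967 ,  1.56923285,  1.73058195]), 'contact_force': array([0.03489192, 0.19787741, 0.63141111]), 'moment': array([0.00354501, 0.04362164, 0.02666129]), 'grip_width': 91.88382846336238}
top [[621.75778046   0.         313.56479434]
 [  0.         621.75778046 238.02684004]
 [  0.           0.           1.        ]] [ 349.06646374   -5.19466231 1105.8660243 ] [-2.94456367  0.02458107 -1.57674654]
side [[464.610639     0.         328.81268986]
 [  0.         464.610639   248.25859512]
 [  0.           0.           1.        ]] [ 268.3411485  -356.47774026  685.55621327] [-2.42527127 -0.01871426 -0.67070636]
```

View pics/top0.png

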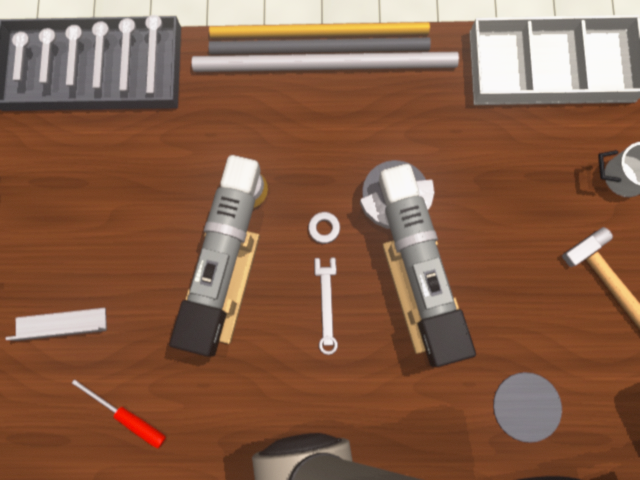

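View pics/side0.png

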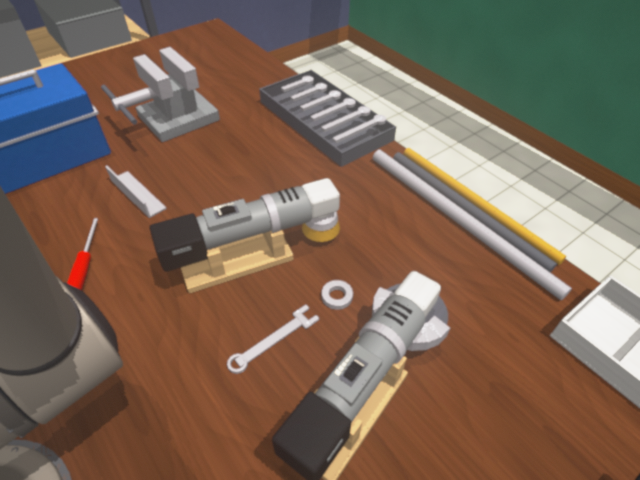

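The left grinder (top view: wheel about (209,271), head about (240,172)) carries the brass wire cup. The right one has the disc and guard. Next I'll measure the left wheel in both views.

```bash
cat > h.py <<'E'
import cv2,numpy as np
from scipy.spatial.transform import Rotation as R
from plant import get_obs,capture
def ray(c,uv):
    d=R.from_euler('xyz',c["attitude"]).as_matrix()@np.linalg.inv(c["K"])@[uv[0],uv[1],1]
    return np.array(c["position"]),d/np.linalg.norm(d)
def plane(c,uv,z):
    p,d=ray(c,uv);return p+d*(z-p[2])/d[2]
def proj(c,P):
    q=c["K"]@R.from_euler('xyz',c["attitude"]).as_matrix().T@(np.array(P)-c["position"]);return q[:2]/q[2]
def tri(c1,u1,c2,u2):
    (p,d),(q,e)=ray(c1,u1),ray(c2,u2)
    s=np.linalg.lstsq(np.c_[d,-e],q-p,rcond=None)[0]
    a,b=p+s[0]*d,q+s[1]*e;return (a+b)/2,np.linalg.norm(a-b)
def blob(im,box,t=60):
    x0,y0,x1,y1=box
    m=(im[y0:y1,x0:x1].max(2)<t).astype(np.uint8)
    n,l,s,c=cv2.connectedComponentsWithStats(m)
    i=1+np.argmax(s[1:,4]);return c[i]+[x0,y0],s[i]
E
python3 - <<'E'
from h import *
t,s=capture("top"),capture("side")
bt,st=blob(t["image"],(196,257,222,284));bs,ss=blob(s["image"],(212,198,244,222))
print(bt,st,bs,ss,tri(t,bt,s,bs),plane(t,bt,135))
# housing & head axis: white head blob, battery blob, in top
im=t["image"];
h=plane(t,(240,172),120);b=plane(t,(198,328),120);print(h,b,np.degrees(np.arctan2(*(h-b)[[1,0]])))
bat,sb=blob(im,(165,295,230,360));print("bat",bat,sb,plane(t,bat,115))
g=im[150:360,165:275];hs=cv2.cvtColor(g,cv2.COLOR_RGB2HSV)
m=((hs[...,1]<40)&(hs[...,2]>60)).astype(np.uint8)
n,l,S,c=cv2.connectedComponentsWithStats(m);i=1+np.argmax(S[1:,4]);p=np.argwhere(l==i)[:,::-1].astype(np.float32)
v=cv2.fitLine(p,cv2.DIST_L2,0,.01,.01).ravel();print("line",v+[0,0,165,150],S[i]);a=v[2:]+[165,150]
A,B=plane(t,a,115),plane(t,a-60*v[:2],115);print(np.degrees(np.arctan2(*(B-A)[[1,0]])))
a=cv2.resize(im[230:310,165:255],None,fx=6,fy=6,interpolation=2)
b=cv2.resize(s["image"][180:240,190:270],None,fx=6,fy=6,interpolation=2)
o=np.zeros((480,540,3),np.uint8);o[:]=a
cv2.imwrite("pics/z1.png",cv2.resize(np.hstack([o,np.vstack([b,np.zeros((120,480,3),np.uint8)])]),(800,376))[:,:,::-1])
E
```

```text
Traceback (most recent call last):
  File "h.py", line 19, in blob
    i=1+np.argmax(s[1:,4]);return c[i]+[x0,y0],s[i]
        ~~~~~~~~~^^^^^^^^^
ValueError: attempt to get argmax of an empty sequence
```

```bash
sed -i 's/t=60/t=90/' h.py
cat > m.py <<'E'
from h import *
t,s=capture("top"),capture("side")
im=t["image"]
a=cv2.resize(im[230:310,165:255],None,fx=6,fy=6,interpolation=2)
b=cv2.resize(s["image"][180:240,190:270],None,fx=6,fy=6,interpolation=2)
cv2.imwrite("pics/z1.png",cv2.resize(np.hstack([a,np.vstack([b,np.zeros((120,480,3),np.uint8)])]),(800,376))[:,:,::-1])
bt,st=blob(t["image"],(196,257,222,284));bs,ss=blob(s["image"],(212,198,244,222))
print(bt,st,bs,ss,tri(t,bt,s,bs),plane(t,bt,135))
bat,sb=blob(im,(165,295,230,360));print("bat",bat,sb,plane(t,bat,115))
g=im[150:360,165:275];hs=cv2.cvtColor(g,cv2.COLOR_RGB2HSV)
m=((hs[...,1]<40)&(hs[...,2]>60)).astype(np.uint8)
n,l,S,c=cv2.connectedComponentsWithStats(m);i=1+np.argmax(S[1:,4]);p=np.argwhere(l==i)[:,::-1].astype(np.float32)
v=cv2.fitLine(p,cv2.DIST_L2,0,.01,.01).ravel();a=v[2:]+[165,150];print("line",v[:2],a,S[i])
A,B=plane(t,a,115),plane(t,a-60*v[:2],115);print(np.degrees(np.arctan2(*(B-A)[[1,0]])))
h=plane(t,(240,172),120);b=plane(t,bat,115);print("axis",h,b,np.degrees(np.arctan2(*(h-b)[[1,0]])))
E
python3 m.py
```

```text
[208.99236641 270.3129771 ] [  7   6  13  16 131] [227.62222222 210.11111111] [ 9  9 15  9 90] (array([492.63420048, 183.61430741, 134.31787604]), np.float64(0.44547250362962504)) [492.74678074 183.41583733 135.        ]
bat [195.14393653 331.83490744] [   1    5   60   60 2647] [397.44651708 206.68468315 115.        ]
line [ 0.26590762 -0.9639985 ] [222.4406929 242.6004715] [  18    6   80  197 6365]
165.9763963287954
axis [658.98037322 139.16799624 120.        ] [397.44651708 206.68468315 115.        ] -14.475239719295672
```

View pics/z1.png

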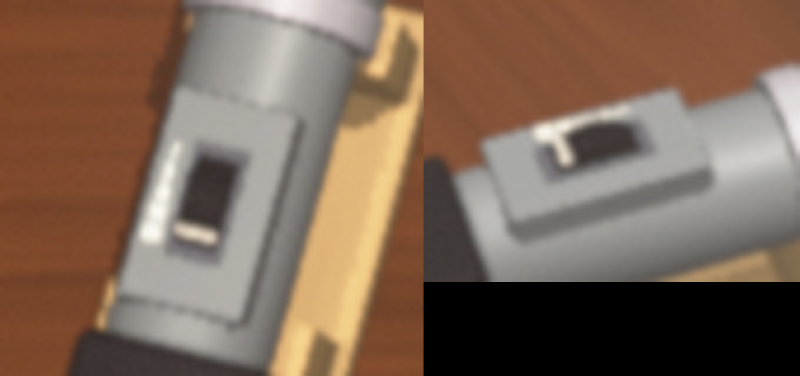

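The crop shows the white rib at the battery end of the slot, so the wheel is at about 0.2 rad. The wheel's top centre is about (491,184,137) with the axis at about -14.2°. Extrapolating 175 mm ahead matches the head position I measured. Next I'll work out the moves in the tool frame.

```bash
cat > go.py <<'E'
from h import *
import sys
o=get_obs();M=R.from_euler('xyz',o["tcp_rot"]).as_matrix();p=o["tool_pos"]
print("t",o["time"],p.round(1),"F",o["contact_force"].round(1),"w",o["grip_width"],"j",o["joint_positions"].round(2))
print("axes x,y,z\n",M.T.round(3),"yaw of y",np.degrees(np.arctan2(M[1,1],M[0,1])))
for a in sys.argv[1:]:
    q=np.array(eval(a),float);print(a,"tool shift",(M.T@(q-p)).round(1));p=q
E
python3 go.py "(350,-390,226)" "(480,-180,226)" "(510,0,226)" "(487,185,226)"
```

```text
t 0.3 [ 153.5 -501.9  226.5] F [-0.2 -0.4  1.2] w 91.61630538926175 j [-1.42  0.34  1.52 -0.    1.28 -0.15]
axes x,y,z
 [[-0.     0.    -1.   ]
 [ 0.292 -0.956 -0.   ]
 [-0.956 -0.292 -0.   ]] yaw of y -72.99416782734254
(350,-390,226) tool shift [   0.5  -49.6 -220.6]
(480,-180,226) tool shift [ 1.000e-01 -1.628e+02 -1.857e+02]
(510,0,226) tool shift [ 1.000e-01 -1.634e+02 -8.130e+01]
(487,185,226) tool shift [ 1.000e-01 -1.836e+02 -3.210e+01]
```

Call:
send_rows:
  moves:
    - [0, -10, -44, 0]
    - [0, -10, -44, 0]
    - [0, -10, -44, 0]
    - [0, -10, -44, 0]
    - [0, -10, -44, 0]
    - [0, -40, -46, 0]
    - [0, -40, -46, 0]
    - [0, -40, -46, 0]
  hand: 0

```text
time: 1.3
tool_pos: [447.0, -233.1, 226.8]
tcp_rot: [2.184, 1.57, -0.662]
contact_force: [1.1, -1.7, -0.2]
grip_width: 16.1
```

Call:
send_rows:
  moves:
    - [0, -40, -46, 0]
    - [0, -54, -27, 0]
    - [0, -54, -27, 0]
    - [0, -54, -27, 0]
    - [0, -46, -8, 0]
    - [0, -46, -8, 0]
    - [0, -46, -8, 0]
    - [0, -46, -8, 0]

```text
time: 2.3
tool_pos: [485.0, 182.3, 226.7]
tcp_rot: [2.366, 1.571, -0.479]
contact_force: [0.3, -0.1, -0.3]
grip_width: 0.4
```

Call:
send_rows:
  moves:
    - [0, 0, 0, -9.8]
    - [0, 0, 0, -9.8]
    - [0, 0, 0, -9.8]
    - [0, 0, 0, -9.8]
    - [0, 0, 0, -9.8]
    - [0, 0, 0, -9.8]
    - [0, 0, 0, 0]
    - [0, 0, 0, 0]

```text
time: 3.3
tool_pos: [485.3, 180.8, 226.6]
tcp_rot: [-0.225, 1.571, -2.047]
contact_force: [-0.2, 0.4, 0.1]
grip_width: 0.4
```

```bash
python3 go.py "(475,188,160)" "(491,184,140)"
python3 - <<'E'
from h import *
t,s=capture("top"),capture("side")
b=s["image"][100:280,130:370]
cv2.imwrite("pics/s2.png",cv2.resize(b,None,fx=3,fy=3,interpolation=2)[:,:,::-1])
E
```

```text
t 3.3 [485.3 180.8 226.6] F [-0.2  0.4  0.1] w 0.37790528333963386 j [ 0.21  0.33  1.54 -0.    1.27  0.46]
axes x,y,z
 [[-0.    -0.    -1.   ]
 [ 0.969 -0.248 -0.   ]
 [-0.248 -0.969  0.   ]] yaw of y -14.383356505338432
(475,188,160) tool shift [ 66.6 -11.8  -4.4]
(491,184,140) tool shift [20.  16.5 -0.1]
```

View pics/s2.png

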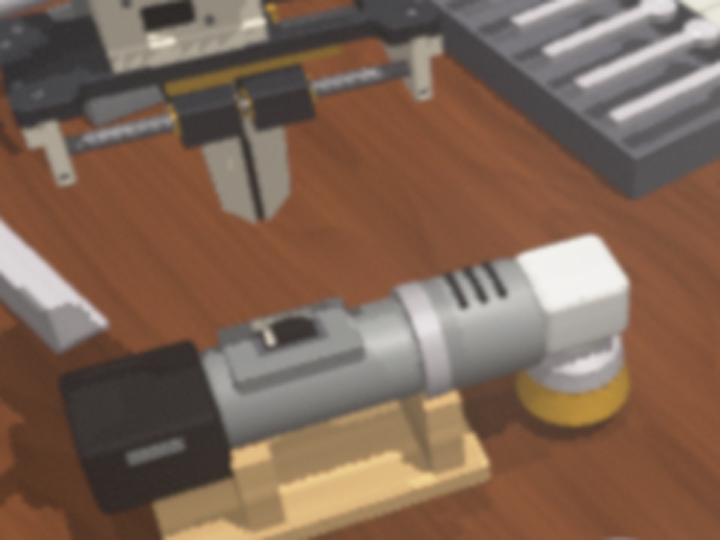

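The shut fingers taper to a narrow tip along y. I'll turn 90° so the 19 mm pad width lies along the grinder (+z forward), which gives a flat contact for the drag.

Call:
send_rows:
  moves:
    - [0, 0, 0, -10]
    - [0, 0, 0, -10]
    - [0, 0, 0, -10]
    - [0, 0, 0, -10]
    - [0, 0, 0, -10]
    - [0, 0, 0, -10]
    - [0, 0, 0, -10]
    - [0, 0, 0, -10]

```text
time: 4.4
tool_pos: [485.4, 180.8, 226.7]
tcp_rot: [-1.106, 1.571, -1.524]
contact_force: [0.3, -0.1, 0.8]
grip_width: 0.1
```

Call:
send_rows:
  moves:
    - [30, 0, 0, -10]
    - [30, 0, 0, 0]
    - [10, 0, 0, 0]
    - [0, 0, 0, 0]

```text
time: 4.9
tool_pos: [485.4, 180.8, 156.6]
tcp_rot: [-2.587, 1.57, -2.835]
contact_force: [-0.2, 0.5, 0.7]
grip_width: 0.2
```

```bash
python3 go.py "(483,186.2,142)" "(491,184.2,137)"
```

```text
t 4.9 [485.4 180.8 156.6] F [-0.2  0.5  0.7] w 0.23235699890902137 j [ 0.21  0.4   1.65 -0.    1.1  -1.11]
axes x,y,z
 [[-0.001 -0.    -1.   ]
 [ 0.246  0.969 -0.   ]
 [ 0.969 -0.246 -0.001]] yaw of y 75.75873976908446
(483,186.2,142) tool shift [14.6  4.6 -3.6]
(491,184.2,137) tool shift [5.  0.  8.2]
```

Call:
send_rows:
  moves:
    - [8, 4.6, -3.6, 0]
    - [6.5, 0, 0, 0]
    - [0, 0, 0, 0]
    - [3, 0, 0, 0]
    - [0, 0, 0, 0]

```text
time: 5.52
tool_pos: [483.0, 186.1, 139.1]
tcp_rot: [-2.103, 1.571, -2.351]
contact_force: [-0.3, -0.1, 0.4]
grip_width: 0.8
```

Call:
send_rows:
  moves:
    - [1, 0, 0, 0]
    - [0, 0, 0, 0]

```text
time: 5.78
tool_pos: [483.0, 186.1, 138.2]
tcp_rot: [-1.258, 1.571, -1.506]
contact_force: [-0.1, 0.8, -1.0]
grip_width: 0.6
```

Call:
send_rows:
  moves:
    - [1, 0, 0, 0]
    - [0, 0, 0, 0]

```text
time: 6.02
tool_pos: [483.1, 186.2, 137.3]
tcp_rot: [-0.002, 1.571, -0.25]
contact_force: [1.2, 0.1, 0.5]
grip_width: 0.3
```

Call:
send_rows:
  moves:
    - [0.5, 0, 0, 0]
    - [0, 0, 0, 0]

```text
time: 6.28
tool_pos: [483.2, 186.2, 137.1]
tcp_rot: [0.252, 1.57, 0.004]
contact_force: [-0.3, -0.8, 4.6]
grip_width: 0.5
```

Call:
send_rows:
  moves:
    - [0.5, 0, 0, 0]
    - [0, 0, 0, 0]

```text
time: 6.52
tool_pos: [483.5, 186.1, 137.0]
tcp_rot: [0.229, 1.569, -0.019]
contact_force: [-0.9, -1.7, 7.4]
grip_width: 0.3
```

Contact at about 7 N and z 137, as expected. Now the first stroke.

Call:
send_rows:
  moves:
    - [0, 0, 3, 0]
    - [0, 0, 3, 0]
    - [0, 0, 3, 0]
    - [0, 0, 3, 0]
    - [0, 0, 3, 0]
    - [0, 0, 2, 0]
    - [0, 0, 0, 0]

```text
time: 7.4
tool_pos: [500.2, 181.9, 137.0]
tcp_rot: [0.197, 1.569, -0.05]
contact_force: [-0.4, -0.6, 7.0]
grip_width: 0.7
```

```bash
python3 go.py
python3 - <<'E'
from h import *
s=capture("side")
b=s["image"][150:250,170:290]
cv2.imwrite("pics/s3.png",cv2.resize(b,None,fx=5,fy=5,interpolation=2)[:,:,::-1])
E
```

```text
t 7.4 [500.2 181.9 137. ] F [-0.4 -0.6  7. ] w 0.7491892514523415 j [ 0.2   0.44  1.64 -0.    1.06 -1.12]
axes x,y,z
 [[ 0.002 -0.    -1.   ]
 [ 0.245  0.969  0.   ]
 [ 0.969 -0.245  0.002]] yaw of y 75.80105291537089
```

View pics/s3.png

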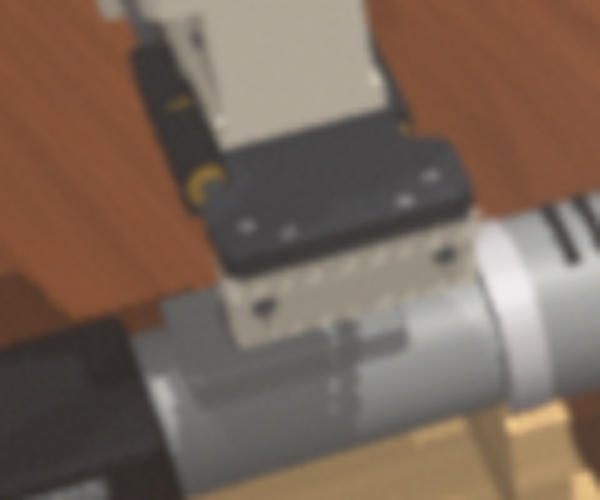

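The gripper hides the wheel from the side camera. The stroke went at a steady 7 N for 17 mm, about 0.86 rad. I'll repeat it: lift, go back, press and drag.

Call:
send_rows:
  moves:
    - [-10, 0, 0, 0]
    - [0, 0, -17, 0]
    - [0, 0, 0, 0]
    - [7, 0, 0, 0]
    - [2, 0, 0, 0]
    - [1, 0, 0, 0]
    - [0, 0, 0, 0]

```text
time: 8.32
tool_pos: [484.0, 185.9, 137.0]
tcp_rot: [0.106, 1.569, -0.142]
contact_force: [-1.6, -0.8, 7.6]
grip_width: 0.8
```

Call:
send_rows:
  moves:
    - [0, 0, 3, 0]
    - [0, 0, 3, 0]
    - [0, 0, 3, 0]
    - [0, 0, 3, 0]
    - [0, 0, 3, 0]
    - [0, 0, 2, 0]
    - [0, 0, 0, 0]

```text
time: 9.2
tool_pos: [497.4, 182.4, 136.8]
tcp_rot: [-3.011, 1.566, 3.025]
contact_force: [-9.4, 2.2, 14.5]
grip_width: 0.4
```

Call:
send_rows:
  moves:
    - [-10, 0, 0, 0]
    - [0, 0, -17, 0]
    - [0, 0, 0, 0]
    - [7, 0, 0, 0]
    - [2, 0, 0, 0]
    - [1, 0, 0, 0]
    - [0, 0, 0, 0]

```text
time: 10.07
tool_pos: [483.5, 186.0, 137.0]
tcp_rot: [0.045, 1.57, -0.203]
contact_force: [-3.2, -0.9, 9.5]
grip_width: 0.4
```

Call:
send_rows:
  moves:
    - [0, 0, 3, 0]
    - [0, 0, 3, 0]
    - [0, 0, 3, 0]
    - [0, 0, 3, 0]
    - [0, 0, 3, 0]
    - [0, 0, 2, 0]

```text
time: 10.82
tool_pos: [497.5, 182.6, 136.8]
tcp_rot: [-3.06, 1.566, 2.976]
contact_force: [-12.0, 2.2, 14.2]
grip_width: 0.7
```

Call:
send_rows:
  moves:
    - [-20, 0, 0, 0]
    - [-50, 0, 0, 0]
    - [-20, 40, 20, 0]
    - [0, 50, 20, 0]
    - [0, 50, 20, 0]
    - [0, 0, 0, 0]
    - [0, 0, 0, 0]

```text
time: 11.7
tool_pos: [591.8, 302.6, 225.1]
tcp_rot: [-2.294, 1.569, -2.541]
contact_force: [0.7, -1.1, 0.9]
grip_width: 0.4
```

```bash
python3 go.py
python3 - <<'E'
from h import *
t,s=capture("top"),capture("side")
a=cv2.resize(t["image"][230:310,165:255],(450,400),interpolation=2)
b=cv2.resize(s["image"][170:250,190:260],(350,400),interpolation=2)
cv2.imwrite("pics/z4.png",np.hstack([a,b])[:,:,::-1])
E
```

```text
t 11.7 [591.8 302.6 225.1] F [ 0.7 -1.1  0.9] w 0.3635561062469291 j [ 0.36  0.61  1.09 -0.    1.45 -0.97]
axes x,y,z
 [[-0.002 -0.001 -1.   ]
 [ 0.245  0.969 -0.001]
 [ 0.969 -0.245 -0.001]] yaw of y 75.8117528728261
```

View pics/z4.png

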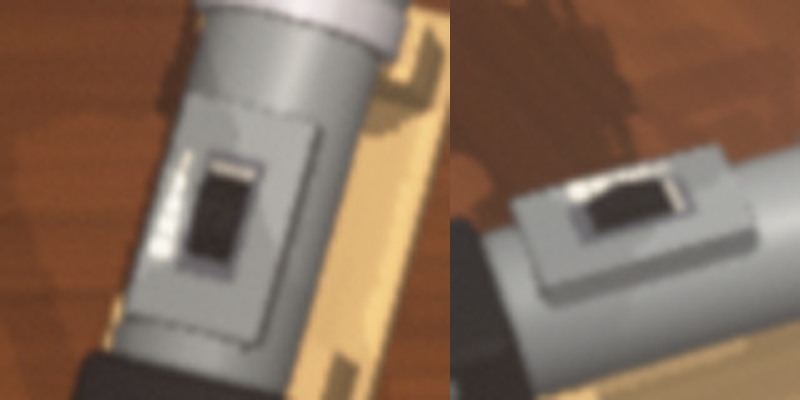

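The rib is now at the front end of the slot, at (232,170) in the top crop and (678,195) in the side crop. Drag force rose to about 12 N in strokes 2 and 3, so the wheel is at its stop. The tool is clear.

```bash
python3 -c "
from plant import close_job
print(close_job())"
```

```text
the job is handed in; nothing more can be done
None
```

The wire-brush grinder, the left one, now has its thumbwheel rolled forward to its stop, and the job is handed in at about 11.8 s of the 32 s allowed.

- **How:** I pressed on top of the wheel with the shut fingertips at about 7 N and made three forward strokes of 17 mm, then lifted clear.
- **At the stop:** In strokes 2 and 3 the drag force rose to about 10–12 N and the press to about 14 N, close to the 15 N upper guide. The last pictures from both cameras show the white rib at the front end of the slot. It started at the battery end, at about 0.2 rad. I judged the final position by eye and by force, with no angle measured.
- **Robot clear:** The tool stood about 90 mm above the grinders' highest point, with contact force near zero.
- **Cutting-disc grinder:** I passed about 90 mm above its height and never touched it. I did not re-measure its rib afterwards.

One look during the first stroke was no use, because the gripper hid the wheel. No check failed or disagreed.

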